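Hang the glue roller back in the spreader on its axle

TASK

Put the glue roller back in the spreader: take the steel axle by its wooden handle, thread it through the rubber drum lying in the cradle and keep pushing gently, until the drum has slid back against the cradle's end stop and sits pressed between that stop and the axle's collar with about 8 N (never above 14 N) for a moment. Then lift the drum on the axle alone, without the gripper touching the drum, and lay the axle gently into both slots of the spreader with the drum between them and the handle on the robot's side; let go and leave the other things on the bench where they are.

Things in the scene. Friction and masses are not known exactly. Their poses are not given: they have to be found in the camera images.
- axle: Loose steel axle, 177 mm long, 90 g, starting level in the rack. Origin on its centre line at the collar's front face; x along the axle to the tip, z up at the start. Shaft 12 mm thick from x=-35 to +84 mm, then a cone narrowing to 6 mm at x=+92. Collar 26 mm across, x=-8 to 0, too big for the bore
- axle_handle (a point): middle of the axle's dark wooden handle (axle x=-60 mm): 16 x 16 mm square, 50 mm long. Grip it across the axle's y, hard (40 N or more): the drum is carried overhung, and the axle may droop a little in the fingers
- axle_tip (a point): tip of the axle, on its centre line (axle x=+92 mm)
- drum: Loose black rubber drum, white hub, lying on its side on the cradle's rails: 56 mm across, 50 mm long, 80 to 170 g. Origin at its very centre, 60 mm above the bench; x along the straight 15 mm through bore, away from the robot; ends at x=-25 and +25. A push of 1 to 2 N slides it along the rails. It slides off a tip that points down: carry it with the tip about 5 degrees up, against the collar
- cradle: Fixed wooden cradle, base 165 x 80 mm, with two steel rails along x. Origin on the bench below the drum's starting centre; x along the bore, away from the robot. Nothing is higher than 37 mm but the rigid end stop behind the drum: a plate 72 mm wide, 80 high, 10 thick, with a 24 mm slot open at the top for the axle. Its face is 4 to 40 mm beyond the drum's far end; where is not reported: feel for it
- rack: Fixed low wooden rack holding the axle, centre line 50 mm above the bench. Origin on the bench, 23 to 27 mm tipwards of the axle's origin; x along the axle. Slots open at the top, in plates 8 mm thick, 56 mm wide, 60 mm high at x=-45 and +45 mm; nothing stands beside the handle
- spreader: Fixed glue spreader: aluminium tray 150 x 130 x 45 mm with two steel plates 8 mm thick, 56 mm wide, at x=-45 and +45 mm, each with a 15 mm slot open at the top, flaring to about 38 mm at 110 mm height. The slot floors carry the axle's centre line at 90 mm. Origin on the bench midway between them; x away from the robot. Drum and collar go between the plates; axle origin ideally at x=-25
- jar: Glass jar with a metal lid, 64 mm across, 85 mm high. Bystander; its origin is the centre of its underside.
- core: Cardboard tube standing on end, 52 mm across, 55 mm high. Bystander; its origin is the centre of its underside.
- cup: Small white plastic cup, 56 mm across, 50 mm high. Bystander; its origin is the centre of its underside.
- offcut: Wood offcut 50 x 35 x 20 mm. Bystander; its origin is the centre of its underside.
- tile: Square glazed tile 48 x 48 x 8 mm. Bystander; its origin is the centre of its underside.
- brush: Hand brush lying at the side. Bystander.
- spatula: Spatula lying at the side. Bystander.
There are look-alikes about, which are no part of the job. Of the things shaped like the axle, the steel one is meant. What is shaped like the cradle but purple is not meant.

How it is judged:
By the outcome, as a careful person would: the job done as asked, in the order asked, and still so for the second after the job is handed in, with the robot touching nothing.
It also fails if it takes over 72 s, if anything falls off the work surface, if the arm or the gripper's body presses on something with over 40 N, if the wrist force passes 120 N, or if a joint passes its speed limit or range.

ROBOT

A 7-joint arm with a two-finger parallel gripper is mounted at the origin on the work surface. World frame = base frame: x ahead of the robot, y to its left, z up, the work surface at z = 0. Lengths are in m, angles in rad, forces in N, time in s.
With the tool pointing down it reaches from about 0.4 to 0.85 m from the base axis. Payload 10.4 kg.
Tool frame: the origin (TCP) lies midway between the tips of the shut fingers; the grasp point (between the pads) lies 19 mm behind it; z points along the fingers, x is the direction in which the jaws open and shut, and the axes are right-handed (so a half turn about z gives the same grasp; the last joint's range is limited). The gripper opens to 85 mm and grips with 20 to 120 N. Pads are 22 mm wide; open, the fingers measure 114 mm over their backs; the gripper's body (76 mm by 85 mm) begins 54 mm behind the grasp point. The pads swing forward as they close: fully open they stand 13 mm farther back than shut.
Start: joints at [1.163, 0.332, -0.065, 1.46, 0.022, 1.35, -0.088], TCP at [0.235, -0.579, 0.231] pointing down, gripper open.
Joint ranges: [-2.6, 2.6], [-0.5, 2.12], [-1.47, 1.34], [0.16, 2.42], [-1.27, 4.41], [0.06, 2.06], [-2.6, 2.6]. Speed limits (rad/s): [2.22, 2.22, 2.79, 2.79, 3.14, 3.14, 3.14].

INTERFACE

Orientations are given as a unit quaternion [x, y, z, w].
In Python, from workcell import manip, cams gives the robot as it stands.
- The arm moves only by the tool move_arm, never from a script. Its argument "moves" is a list of rows, each a list of 7 numbers: the turn, a rotation vector about the tool's x, y, z in degrees, then the shift along the tool's x, y, z in m, then the finger opening in m, from 0 to 0.0854. A call has 1 to 10 rows; each row is the pose to reach, as a shift and turn from the pose commanded when the call began, along the tool's axes at that moment; what a row does not reach only later rows make up. A row lasts 1/10 s, in which the tool goes at most 50 mm and 8.59 degrees, less where a joint would pass 70% of its speed; a pose out of reach is approached as far as the arm can. A call with a gripper value outside its range is refused whole. The fingers move at their own pace and stop on an object; "grip_force" is the grip in N (left out, the last holds). Time passes only in rows, so rows that repeat a pose let the fingers close. It gives the time, the measured TCP pose, the force and the opening at its end, in the units of the state.
- manip.get_obs(): the state, without advancing time (a new reading comes with each control period).
- cams.camera(name): name is "side" or "top" or "wrist"; returns the picture (384x512x3 uint8, red, green, blue); there is no depth.
- cams.camera_params(name): a dict with "fx", "fy", "cx", "cy" (pixels), "xyz" and "rotation" of the camera in the world. Camera axes: x right, y up, looking along -z (the intrinsics and any distortion apply to the point x, -y, -z); pixel columns grow to the right and rows downward; lengths in m; the calibration is good to about 2 mm. A picture is of the moment at which its call begins: read the wrist's pose just before it. camera_params takes no time and is no camera call; for the wrist camera it gives the pose at the moment of the call.
- manip.hand_in(): hands the job in, once; it reports no verdict.
The state is a dict: "clock": time; "joint_pos": joint angles; "joint_velocities": joint speeds; "tau": joint torques, N m; "position": TCP position; "ee_rot": TCP orientation; "ft_force": force on the tool from outside, world axes, zero at the start; "torque": the same for the moment, N m; "grip_width": opening from 0.0 (shut) to 1.0 (fully open).
Only numpy, scipy, OpenCV 4.12 (cv2) and the standard library are available. Lean on these libraries where they do the work, as an engineer would, in place of code of your own. Each camera call takes 0.05 s, during which the arm holds its last target. There are 200 camera calls.

## Working session

There is one attempt and no reset: what is moved stays moved. The work goes in short steps, Python scripts to look and compute and a tool call to move; the robot and the scene stay as the last step left them, time stands still between calls to the robot, and variables do not carry over. Pictures are saved under pics/ and viewed, about 8 in all and at most 12, crops included, and the job is handed in when it is done.

Besides the shell and the picture viewer there is one more tool, called after "Emit:" as name([rows], argument=value, ...), one row to a line, values as JSON. move_arm: Moves the arm, as the interface text tells. Its arguments: {"type":"object","properties":{"moves":{"type":"array","items":{"type":"array","items":{"type":"number"}}},"grip_force":{"type":"number"}},"required":["moves"]}

```bash
ls; mkdir -p pics
cat > h.py <<'E'
import numpy as np, cv2
from workcell import manip, cams
def snap(n,f):
    im=cams.camera(n); cv2.imwrite(f'pics/{f}.png',im[:,:,::-1]); return im
E
python3 - <<'E'
from h import *
for n in('top','side'):
    im=snap(n,n+'0'); p=cams.camera_params(n); print(n,p)
    cv2.imwrite(f'pics/{n}0b.png',cv2.resize(im[:,:,::-1],(800,600)))
o=manip.get_obs(); print(o)
E
```

```text
pics
top {'fx': 412.021173634585, 'fy': 412.021173634585, 'cx': 249.86222076240324, 'cy': 192.54175983101328, 'xyz': array([0.48932279, 0.00270948, 1.28386769]), 'rotation': array([-0.0219644 ,  0.02239868,  0.7071419 , -0.7063754 ])}
side {'fx': 463.56712230646565, 'fy': 463.56712230646565, 'cx': 252.23073722697586, 'cy': 194.63326074092276, 'xyz': array([-0.00256221,  0.67721826,  1.0810717 ]), 'rotation': array([-0.1205992 ,  0.32292462,  0.88110812, -0.32376535])}
{'clock': 0.1, 'joint_pos': array([ 1.16339603,  0.33280563, -0.06472201,  1.46087598,  0.02160256,
        1.34990574, -0.08850673]), 'joint_velocities': array([-4.84940660e-04, -1.82939950e-03,  1.36815684e-04, -1.50431590e-03,
       -1.28798571e-03,  1.98762510e-05, -8.89759482e-05]), 'tau': array([ 1.32406076e-03, -6.26746273e+01,  4.90608369e-02, -3.92429888e+01,
        1.63742312e-02,  6.84522092e-03, -7.02641188e-06]), 'position': array([ 0.23448639, -0.57897099,  0.23058855]), 'ee_rot': array([ 8.29278364e-01, -5.58835372e-01, -5.53536082e-04, -3.39777252e-04]), 'ft_force': array([ 0.89690467, -0.80924415, -0.07551964]), 'torque': array([-0.01740774,  0.04607727,  0.02356484]), 'grip_width': 1.0035746668730483}
```

View pics/top0b.png

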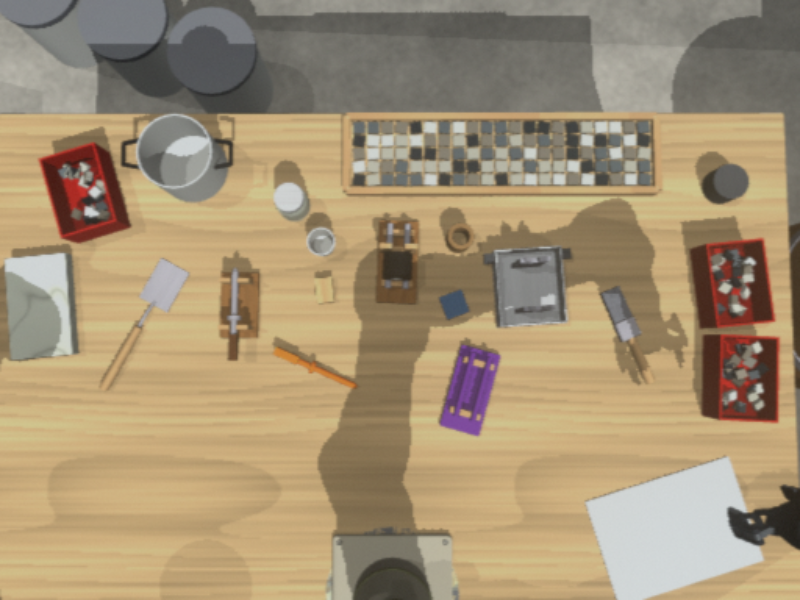

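View pics/side0b.png

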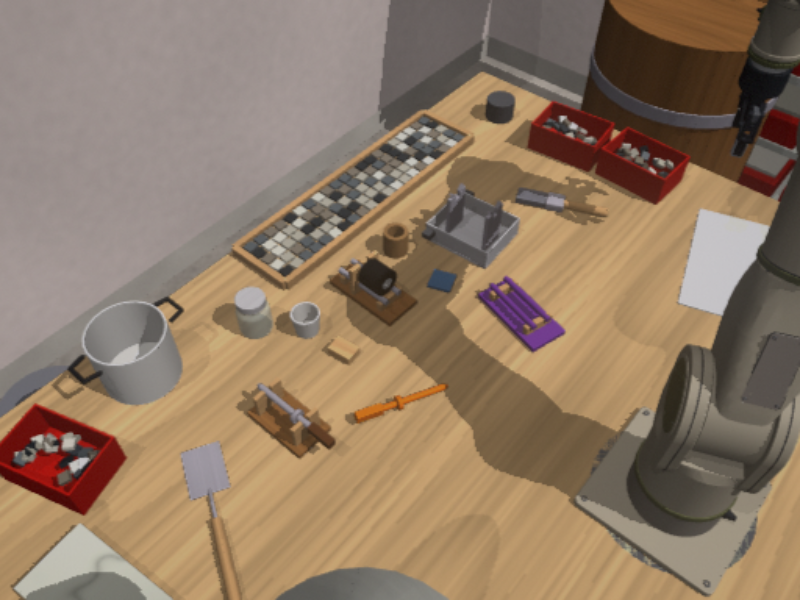

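The top view (800x600) shows three candidates:
- **Axle:** the steel one with the dark handle is in the rack at (233,310), with the handle at (233,343). The orange look-alike is at (315,365).
- **Cradle:** the wooden one with the black drum is at (398,262). The purple look-alike is at (470,388).
- **Spreader:** at (530,287).

I choose the steel axle and the wooden cradle, and will check them in a close crop.

```bash
cat >> h.py <<'E'
from scipy.spatial.transform import Rotation as R
def ray(p,u,v):
    d=np.array([(u-p['cx'])/p['fx'],-(v-p['cy'])/p['fy'],-1.]); return R.from_quat(p['rotation']).apply(d)
def onz(p,u,v,z):
    d=ray(p,u,v); return p['xyz']+d*(z-p['xyz'][2])/d[2]
def proj(p,X):
    c=R.from_quat(p['rotation']).inv().apply(np.asarray(X)-p['xyz']); return np.array([p['cx']+p['fx']*c[0]/-c[2], p['cy']-p['fy']*c[1]/-c[2]])
E
python3 - <<'E'
from h import *
im=cv2.imread('pics/top0.png'); 
def crop(x,y,w,h,k): 
    return cv2.resize(im[y:y+h,x:x+w],None,fx=k,fy=k,interpolation=cv2.INTER_CUBIC)
a=crop(135,165,40,75,7); b=crop(238,135,34,75,7); c=crop(308,150,62,75,4)
H=525
out=np.zeros((H,280+238+248,3),np.uint8)
out[:, :280]=a; out[:,280:518]=b; out[:300,518:]=c
cv2.imwrite('pics/crop.png',out)
E
```

```text
(no output)
```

View pics/crop.png

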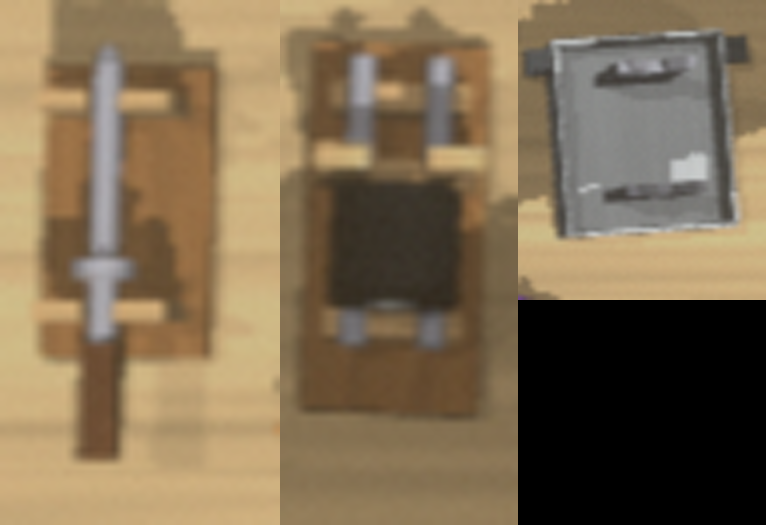

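Run:
```python
from h import *
p=cams.camera_params('top')
def A(n,x,y,ox,oy,k,z,x0):
    u=(x-x0+.5)/k-.5+ox; v=(y+.5)/k-.5+oy; X=onz(p,u,v,z); print(n,np.round(X,4)); return X
t=A('tip',108,45,135,165,7,.05,0); c=A('collarfront',105,257,135,165,7,.05,0); h=A('handle',99,400,135,165,7,.05,0); e=A('hend',98,460,135,165,7,.05,0)
print('axle yaw',np.degrees(np.arctan2(*(t-e)[[1,0]])))
r1=A('railfar',401,70,238,135,7,.035,280); r2=A('railnear',392,330,238,135,7,.035,280)
print('yaw',np.degrees(np.arctan2(*(r1-r2)[[1,0]])))
A('drum near',395,308,238,135,7,.075,280);A('drum far',396,182,238,135,7,.088,280)
A('dr L',331,245,238,135,7,.06,280);A('dr R',460,245,238,135,7,.06,280)
P=[A('c',x,y,308,150,4,.045,518) for x,y in((552,42),(720,35),(740,222),(562,236))]
print(np.mean(P,0), np.degrees(np.arctan2(*((P[0]+P[1]-P[2]-P[3])[[1,0]]))))
A('pf',645,66,308,150,4,.11,518);A('pn',655,189,308,150,4,.11,518)
```

```text
tip [0.6321 0.3024 0.05  ]
collarfront [0.5409 0.3024 0.05  ]
handle [0.4799 0.3041 0.05  ]
hend [0.4544 0.3042 0.05  ]
axle yaw -0.5656525503286148
railfar [ 0.7148 -0.0135  0.035 ]
railnear [ 0.6008 -0.0094  0.035 ]
yaw -2.0708554676917763
drum near [ 0.6065 -0.0103  0.075 ]
drum far [ 0.6581 -0.0107  0.088 ]
dr L [0.635  0.0168 0.06  ]
dr R [ 0.6349 -0.0383  0.06  ]
c [ 0.6653 -0.1988  0.045 ]
c [ 0.6705 -0.3261  0.045 ]
c [ 0.5289 -0.3387  0.045 ]
c [ 0.5185 -0.2047  0.045 ]
[ 0.59579857 -0.26709589  0.045     ] 3.65466610490816
pf [ 0.6387 -0.2547  0.11  ]
pn [ 0.5504 -0.2606  0.11  ]
```

```bash
cat >> h.py <<'E'
def tooldown(yaw,pitch=0,roll=0):
    """tool x at world yaw (deg), z down; pitch>0 raises the far (+X) side"""
    b=R.from_matrix(np.array([[np.cos(a:=np.radians(yaw)),np.sin(a),0],[np.sin(a),-np.cos(a),0],[0,0,-1.]]).T.T)
    return R.from_rotvec([0,-np.radians(pitch),0])*b
def rows(targets,g,start=None):
    """targets: list of (pos, Rotation) -> rows relative to measured (or given) start"""
    o=manip.get_obs(); p0,r0=(o['position'],R.from_quat(o['ee_rot'])) if start is None else start
    print('t',o['clock'],'p',np.round(p0,4),'F',np.round(o['ft_force'],2),'w',round(o['grip_width'],3))
    for P,r in targets:
        rv=np.degrees((r0.inv()*r).as_rotvec()); s=r0.inv().apply(np.asarray(P)-p0)
        print([*[round(float(a),2) for a in rv],*[round(float(a),4) for a in s],g])
E
python3 - <<'E'
from h import *
o=manip.get_obs(); p=cams.camera_params('wrist'); r0=R.from_quat(o['ee_rot'])
print(p['fx'],p['cx'],p['cy'],r0.inv().apply(p['xyz']-o['position']),(r0.inv()*R.from_quat(p['rotation'])).as_matrix().round(3))
print(r0.as_matrix().round(3)); print(tooldown(-90).as_matrix())
rows([((.45,-.25,.26),tooldown(-90)),((.45,.30,.26),tooldown(-90.6)),((.45,-.25,.26),tooldown(90)),((.45,.30,.26),tooldown(89.4))],.0854)
E
```

```text
274.70379748124583 252.25434567068913 191.23892295313553 [-0.00044955 -0.06730279 -0.14221409] [[ 1.     0.001  0.001]
 [ 0.001 -0.965 -0.263]
 [ 0.001  0.263 -0.965]]
[[ 0.375 -0.927 -0.001]
 [-0.927 -0.375  0.001]
 [-0.001  0.    -1.   ]]
[[ 0. -1.  0.]
 [-1.  0. -0.]
 [ 0.  0. -1.]]
t 0.1 p [ 0.2345 -0.579   0.2306] F [ 0.9  -0.81 -0.08] w 1.004
[0.02, 0.07, 22.05, -0.224, -0.3232, -0.0291, 0.0854]
[0.02, 0.07, 22.65, -0.7338, -0.5297, -0.0285, 0.0854]
[-0.1, 0.02, -157.95, -0.224, -0.3232, -0.0291, 0.0854]
[-0.1, 0.02, -157.35, -0.7338, -0.5297, -0.0285, 0.0854]
```

Emit:
move_arm([
  [0,0,22,-0.224,-0.323,-0.029,0.0854],
  [0,0,22,-0.224,-0.323,-0.029,0.0854],
  [0,0,22,-0.224,-0.323,-0.029,0.0854],
  [0,0,22,-0.224,-0.323,-0.029,0.0854],
  [0,0,22,-0.224,-0.323,-0.029,0.0854],
  [0,0,22,-0.224,-0.323,-0.029,0.0854],
  [0,0,22,-0.224,-0.323,-0.029,0.0854],
  [0,0,22,-0.224,-0.323,-0.029,0.0854],
  [0,0,22,-0.734,-0.53,-0.029,0.0854],
  [0,0,22,-0.734,-0.53,-0.029,0.0854],
], grip_force=60)

```text
clock: 1.1
position: [0.45, -0.1483, 0.2599]
ee_rot: [0.708, -0.707, -0.0, 0.0]
ft_force: [1.7, -0.8, -0.4]
grip_width: 0.995
```

Run:
```python
from h import *
rows([((.47,.303,.24),tooldown(-90.6))],.0854)
```

```text
t 1.1 p [ 0.45   -0.1483  0.2599] F [ 1.66 -0.81 -0.42] w 0.995
[0.03, 0.02, 0.67, -0.4513, -0.0205, 0.02, 0.0854]
```

Emit:
move_arm([
  [0,0,0.7,-0.451,-0.02,0.02,0.0854],
  [0,0,0.7,-0.451,-0.02,0.02,0.0854],
  [0,0,0.7,-0.451,-0.02,0.02,0.0854],
  [0,0,0.7,-0.451,-0.02,0.02,0.0854],
  [0,0,0.7,-0.451,-0.02,0.02,0.0854],
  [0,0,0.7,-0.451,-0.02,0.02,0.0854],
  [0,0,0.7,-0.451,-0.02,0.02,0.0854],
  [0,0,0.7,-0.451,-0.02,0.02,0.0854],
  [0,0,0.7,-0.451,-0.02,0.02,0.0854],
  [0,0,0.7,-0.451,-0.02,0.02,0.0854],
])

```text
clock: 2.1
position: [0.4668, 0.3073, 0.2393]
ee_rot: [-0.706, 0.708, 0.002, 0.0]
ft_force: [-0.8, -0.7, 0.2]
grip_width: 0.997
```

Run:
```python
from h import *
print(manip.get_obs()['position'])
p=cams.camera_params('wrist'); np.save('w1.npy',np.array([p],dtype=object),allow_pickle=True); im=snap('wrist','w1')
```

```text
[0.46678846 0.30730731 0.23933096]
```

View pics/w1.png

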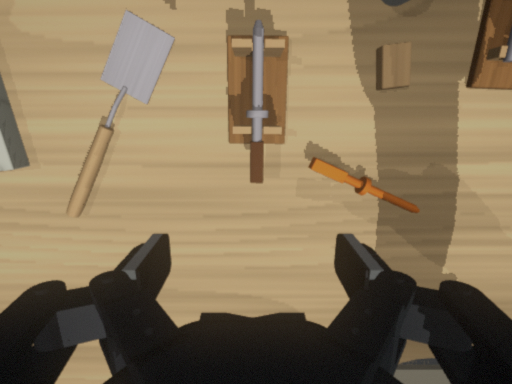

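The wrist view shows the steel axle clearly: tip (258,22), collar front (258,109), handle end (257,182). The orange look-alike is well to the side.

Run:
```python
from h import *
p=np.load('w1.npy',allow_pickle=True)[0]; q=cams.camera_params('wrist'); print(q['xyz']-p['xyz'])
for n,u,v in(('tip',258,22),('col',258,109),('hend',257,182)): print(n,onz(p,u,v,.05).round(4))
# handle mask edges
im=cv2.imread('pics/w1.png'); g=im[150:178,235:280].astype(int); m=(g.sum(2)<230)
print([ (235+np.flatnonzero(r).mean()).round(1) for r in m if r.any()])
for y in (40,70,95): 
    r=im[y,245:272].astype(int); print(y,r[:,0]-r[:,2])
rows([((.480,.303,.12),tooldown(-90.5)),((.480,.303,.034),tooldown(-90.5))],.0854)
```

```text
[ 9.40589322e-04 -2.86399831e-03  6.54490831e-05]
tip [0.6306 0.3023 0.05  ]
col [0.5414 0.3021 0.05  ]
hend [0.4547 0.3031 0.05  ]
[np.float64(256.2), np.float64(255.7), np.float64(255.0), np.float64(255.1), np.float64(255.5), np.float64(255.8), np.float64(256.0), np.float64(255.1), np.float64(255.0), np.float64(255.0), np.float64(254.7), np.float64(254.7), np.float64(254.7), np.float64(255.0), np.float64(254.7), np.float64(255.5), np.float64(254.3), np.float64(253.8), np.float64(254.6), np.float64(254.0), np.float64(253.8), np.float64(253.7), np.float64(254.8), np.float64(255.0), np.float64(252.5), np.float64(253.4), np.float64(254.4), np.float64(255.2)]
40 [-72 -71 -71 -71 -71 -72 -68 -41  -9  -4  -2  -3  -2  -2  -2  -2  -2  -4
 -18 -56 -69 -73 -73 -73 -73 -73 -73]
70 [-73 -58 -56 -57 -55 -51 -46 -25  -5  -3  -3  -2  -2  -2  -2  -3  -4 -13
 -48 -78 -79 -78 -76 -75 -77 -76 -76]
95 [-55 -55 -56 -55 -52 -50 -42 -20  -5  -3  -2  -2  -2  -2  -2  -3  -4 -13
 -47 -57 -57 -53 -55 -54 -55 -63 -76]
t 2.15 p [0.4678 0.3043 0.2394] F [ 0.39 -0.65  0.28] w 1.002
[0.15, 0.08, 0.21, 0.0015, -0.0125, 0.1193, 0.0854]
[0.15, 0.08, 0.21, 0.0016, -0.0128, 0.2053, 0.0854]
```

Emit:
move_arm([
  [0.1,0,0.2,0.0015,-0.0128,0.05,0.0854],
  [0.1,0,0.2,0.0015,-0.0128,0.1,0.0854],
  [0.1,0,0.2,0.0015,-0.0128,0.14,0.0854],
  [0.1,0,0.2,0.0015,-0.0128,0.17,0.0854],
  [0.1,0,0.2,0.0015,-0.0128,0.19,0.0854],
  [0.1,0,0.2,0.0015,-0.0128,0.2,0.0854],
  [0.1,0,0.2,0.0015,-0.0128,0.206,0.0854],
  [0.1,0,0.2,0.0015,-0.0128,0.206,0.0854],
  [0.1,0,0.2,0.0015,-0.0128,0.206,0.0854],
  [0.1,0,0.2,0.0015,-0.0128,0.206,0.0854],
])

```text
clock: 3.15
position: [0.483, 0.2992, 0.0354]
ee_rot: [-0.702, 0.712, -0.001, 0.001]
ft_force: [0.2, -0.8, -0.6]
grip_width: 1.002
```

Run:
```python
from h import *
rows([((.4805,.3027,.033),tooldown(-90.4))],.0854)
p=cams.camera_params('wrist'); im=snap('wrist','w2')
```

```text
t 3.15 p [0.483  0.2992 0.0354] F [ 0.23 -0.84 -0.55] w 1.002
[-0.19, 0.03, -0.46, -0.0034, 0.0026, 0.0023, 0.0854]
```

View pics/w2.png

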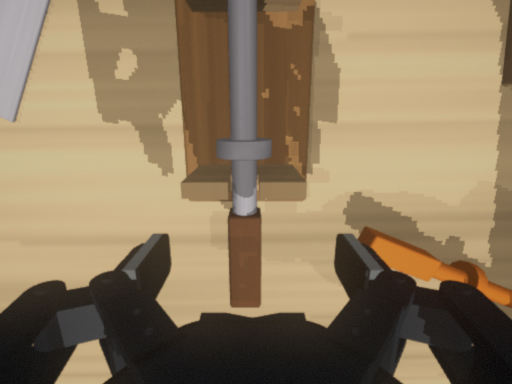

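Emit:
move_arm([
  [-0.2,0,-0.4,-0.003,0.0025,0.002,0.0854],
  [-0.2,0,-0.4,-0.003,0.0025,0.002,0.0854],
  [-0.2,0,-0.4,-0.003,0.0025,0.002,0.0854],
])

```text
clock: 3.5
position: [0.4798, 0.3021, 0.0323]
ee_rot: [-0.704, 0.71, 0.001, -0.001]
ft_force: [0.0, 0.2, 0.1]
grip_width: 0.996
```

Run:
```python
from h import *
rows([((.4805,.3027,.033),tooldown(-90.4))],.0854)
```

```text
t 3.5 p [0.4798 0.3021 0.0323] F [0.02 0.24 0.09] w 0.996
[0.1, 0.0, -0.03, -0.0006, -0.0007, -0.0007, 0.0854]
```

Aligned. Closing on the handle.

Emit:
move_arm([
  [0,0,0,-0.0005,0,0,0.03],
  [0,0,0,-0.0005,0,0,0.0],
  [0,0,0,-0.0005,0,0,0.0],
  [0,0,0,-0.0005,0,0,0.0],
  [0,0,0,-0.0005,0,0,0.0],
  [0,0,0,-0.0005,0,0,0.0],
  [0,0,0,-0.0005,0,0,0.0],
  [0,0,0,-0.0005,0,0,0.0],
  [0,0,0,-0.0005,0,0,0.0],
  [0,0,0,-0.0005,0,0,0.0],
], grip_force=80)

```text
clock: 4.5
position: [0.48, 0.3024, 0.0323]
ee_rot: [-0.704, 0.71, 0.001, -0.001]
ft_force: [-0.9, -0.5, 2.3]
grip_width: 0.171
```

Run:
```python
from h import *
o=manip.get_obs();print(o['position'],o['ft_force'],o['grip_width']*.0854)
rows([((o['position'][0],o['position'][1],.13),R.from_quat(o['ee_rot']))],0)
```

```text
[0.48002811 0.30243475 0.0323381 ] [-0.94708266 -0.53975022  2.32081812] 0.014570437763702801
t 4.5 p [0.48   0.3024 0.0323] F [-0.95 -0.54  2.32] w 0.171
[0.0, 0.0, 0.0, 0.0, 0.0002, -0.0977, 0]
```

Emit:
move_arm([
  [0,0,0,0,0,-0.02,0],
  [0,0,0,0,0,-0.05,0],
  [0,0,0,0,0,-0.09,0],
  [0,0,0,0,0,-0.11,0],
  [0,0,0,0.04,0.005,-0.11,0],
  [0,0,0,0.08,0.01,-0.11,0],
  [0,0,0,0.12,0.02,-0.11,0],
  [0,0,0,0.16,0.025,-0.11,0],
  [0,0,0,0.2,0.03,-0.11,0],
  [0,0,0,0.24,0.035,-0.11,0],
])

```text
clock: 5.5
position: [0.4426, 0.0611, 0.1423]
ee_rot: [-0.704, 0.71, 0.0, -0.001]
ft_force: [-0.4, 0.3, -0.2]
grip_width: 0.172
```

Emit:
move_arm([
  [0,0,0,0.035,0.005,0,0],
  [0,0,0,0.06,0.005,0,0],
  [0,0,0,0.072,0.005,0,0],
  [0,0,0,0.072,0.005,0,0],
  [0,0,0,0.072,0.005,0,0],
  [0,0,0,0.072,0.005,0,0],
])

```text
clock: 6.1
position: [0.4378, -0.0076, 0.1423]
ee_rot: [-0.705, 0.709, 0.001, -0.0]
ft_force: [0.4, 0.6, -0.5]
grip_width: 0.167
```

Run:
```python
from h import *
import pickle
o=manip.get_obs();print(o['clock'],o['position'],R.from_quat(o['ee_rot']).as_matrix().round(4),o['ft_force'],o['grip_width'])
d={}
for n in('wrist','top','side'):
    d[n]=cams.camera_params(n); snap(n,n+'3')
pickle.dump((d,o),open('s3.pkl','wb'))
w=cv2.imread('pics/wrist3.png'); t=cv2.imread('pics/top3.png')[120:250,215:300]; s=cv2.imread('pics/side3.png')
q=proj(d['side'],(.6,0,.1)).astype(int); s=s[q[1]-60:q[1]+60,q[0]-65:q[0]+65]
f=lambda a,h,W: cv2.resize(a,(W,h),interpolation=cv2.INTER_CUBIC)
print(q)
out=np.hstack([f(t,600,392),f(s,376,407).copy() if 0 else np.vstack([f(s,376,407),f(w[0:282],224,407)])])
cv2.imwrite('pics/m3.png',out)
```

```text
6.1 [ 0.43783157 -0.00757292  0.14233999] [[-5.5e-03 -1.0e+00 -1.7e-03]
 [-1.0e+00  5.5e-03  5.0e-04]
 [-4.0e-04  1.7e-03 -1.0e+00]] [ 0.4340881   0.57680541 -0.51006945] 0.16662976442684418
[246 175]
```

View pics/m3.png

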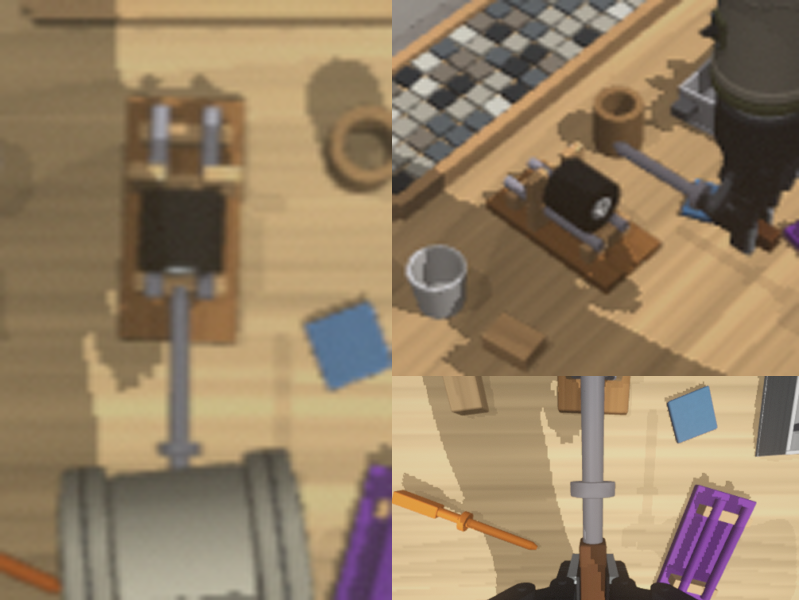

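The montage shows:
- **Axle:** held level in the gripper, tip about montage (179,290) in the top view and (621,147) in the side view.
- **Drum:** hub face (600,207) in the side view.
- **Bystanders:** undisturbed.

Next I triangulate the tip, collar and hub.

```bash
cat >> h.py <<'E'
def tri(obs):
    A=np.zeros((3,3));b=np.zeros(3)
    for p,(u,v) in obs:
        d=ray(p,u,v);d/=np.linalg.norm(d);M=np.eye(3)-np.outer(d,d);A+=M;b+=M@p['xyz']
    X=np.linalg.solve(A,b); return X,[np.round(proj(p,X)-np.array(q),2) for p,q in obs]
E
python3 - <<'E'
from h import *
import pickle
d,o=pickle.load(open('s3.pkl','rb'))
S=lambda x,y:((x-392+.5)/3.131-.5+181,(y+.5)/3.133-.5+115)
T=lambda x,y:((x+.5)/4.612-.5+215,(y+.5)/4.615-.5+120)
W=lambda x,y:((x-392+.5)*512/407-.5,(y-376+.5)*282/224-.5)
tip,e=tri([(d['top'],T(179,289)),(d['side'],S(620,147))]);print('tip',tip.round(4),e)
col,e=tri([(d['top'],T(179,449)),(d['side'],S(703,197)),(d['wrist'],W(593,489))]);print('col',col.round(4),e)
print('hub', [onz(d['side'],*S(600,207),z).round(4) for z in(.06,)])
# side: solve hub z given x=.609, y
for y in(-.012,-.0105,-.009):
    dd=ray(d['side'],*S(600,207)); s=(y-d['side']['xyz'][1])/dd[1]; print(y,(d['side']['xyz']+dd*s).round(4))
# wrist: shaft centre along rows
im=cv2.imread('pics/wrist3.png').astype(int)
for v in(40,80,115,170):
    r=im[v,210:300]; m=np.flatnonzero((abs(r[:,0]-r[:,2])<22)&(r[:,1]>90)&(r[:,1]<190)); print(v,m.min()+210,m.max()+210, onz(d['wrist'],(m.min()+m.max())/2+210,v,.16).round(4))
# top: shaft and drum centre
im=cv2.imread('pics/top3.png').astype(int)
for v in(188,195,205): 
    r=im[v,240:268]; m=np.flatnonzero(abs(r[:,0]-r[:,2])<14); print(v,m+240)
for v in(163,168,174):
    r=im[v,235:275].sum(1); m=np.flatnonzero(r<150); print('drum',v,m.min()+235,m.max()+235,onz(d['top'],(m.min()+m.max())/2+235,v,.07).round(4))
E
```

```text
tip [ 0.586  -0.0096  0.1581] [array([0.65, 0.88]), array([-1.07, -0.1 ])]
col [ 0.4922 -0.0086  0.159 ] [array([0.36, 0.49]), array([-1.29, -0.  ]), array([2.61, 3.18])]
hub [array([ 0.6088, -0.0117,  0.06  ])]
-0.012 [ 0.6091 -0.012   0.0595]
-0.0105 [ 0.6078 -0.0105  0.0618]
-0.009 [ 0.6065 -0.009   0.064 ]
40 238 265 [ 0.535  -0.0071  0.16  ]
80 239 265 [ 0.5197 -0.0072  0.16  ]
115 240 264 [ 0.5055 -0.0071  0.16  ]
170 241 264 [ 0.4811 -0.0071  0.16  ]
188 [252 253 254]
195 [253 254]
205 [253 254]
drum 163 246 262 [ 0.6534 -0.0104  0.07  ]
drum 168 246 262 [ 0.6384 -0.0104  0.07  ]
drum 174 245 262 [ 0.6206 -0.0089  0.07  ]
```

Run:
```python
from h import *
rows([((.4450,-.0021,.0425),tooldown(-92))],0)
```

```text
t 6.25 p [ 0.4378 -0.0082  0.1423] F [-0.2  0.2 -0.5] w 0.169
[0.1, 0.01, 1.64, -0.0061, -0.0074, 0.0998, 0]
```

Emit:
move_arm([
  [0,0,1.6,-0.006,-0.007,0.02,0],
  [0,0,1.6,-0.006,-0.007,0.05,0],
  [0,0,1.6,-0.006,-0.007,0.075,0],
  [0,0,1.6,-0.006,-0.007,0.09,0],
  [0,0,1.6,-0.006,-0.007,0.0995,0],
  [0,0,1.6,-0.006,-0.007,0.0995,0],
  [0,0,1.6,-0.006,-0.007,0.0995,0],
  [0,0,1.6,-0.006,-0.007,0.0995,0],
])

```text
clock: 7.05
position: [0.4453, -0.0032, 0.0438]
ee_rot: [-0.694, 0.72, -0.0, -0.0]
ft_force: [0.2, -0.4, -0.7]
grip_width: 0.172
```

Run:
```python
from h import *
import pickle
o=manip.get_obs();print(o['clock'],o['position'],R.from_quat(o['ee_rot']).as_matrix().round(4)[:2,1],o['ft_force'])
d={}
for n in('top','side'):
    d[n]=cams.camera_params(n); snap(n,n+'4')
pickle.dump((d,o),open('s4.pkl','wb'))
t=cv2.imread('pics/top4.png')[140:215,230:280]; s=cv2.imread('pics/side4.png')[150:220,215:285]
f=lambda a,k: cv2.resize(a,None,fx=k,fy=k,interpolation=cv2.INTER_CUBIC)
a=f(t,7);b=f(s,6); out=np.zeros((525,770,3),np.uint8); out[:525,:350]=a; out[:420,350:]=b
cv2.imwrite('pics/m4.png',out)
```

```text
7.05 [ 0.44532035 -0.00324346  0.04376168] [-0.9994  0.0358] [ 0.16009372 -0.36236727 -0.65577387]
```

View pics/m4.png

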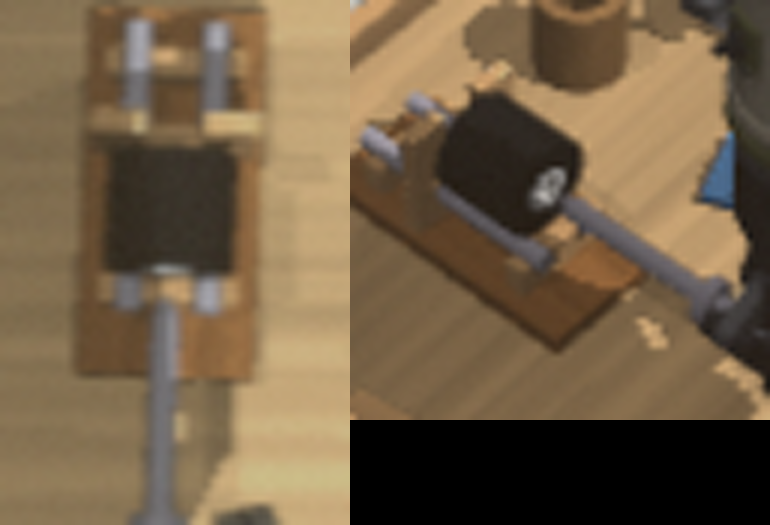

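The top view shows the shaft about 1 mm left of the hub centre line. The side view shows it on the hub line, which means it should go about 1.5 mm lower as well. I'll correct that and start threading.

Run:
```python
from h import *
a=np.array([np.cos(np.radians(2.3)),-np.sin(np.radians(2.3)),0]); P=np.array([.4453,-.0035,.0425])
rows([(P+a*s,tooldown(-92.3)) for s in(0,.02,.05)],0)
```

```text
t 7.15 p [ 0.4451 -0.0033  0.0436] F [ 0.1  -0.   -0.62] w 0.173
[0.02, -0.02, 0.24, 0.0002, -0.0002, 0.0011, 0]
[0.02, -0.02, 0.24, 0.0002, -0.0202, 0.0011, 0]
[0.02, -0.02, 0.24, 0.0004, -0.0502, 0.0011, 0]
```

Emit:
move_arm([
  [0,0,0.25,0.0002,0,0.0011,0],
  [0,0,0.25,0.0002,0,0.0011,0],
  [0,0,0.25,0.0002,-0.005,0.0011,0],
  [0,0,0.25,0.0002,-0.01,0.0011,0],
  [0,0,0.25,0.0002,-0.015,0.0011,0],
  [0,0,0.25,0.0002,-0.02,0.0011,0],
  [0,0,0.25,0.0003,-0.025,0.0011,0],
  [0,0,0.25,0.0003,-0.03,0.0011,0],
  [0,0,0.25,0.0003,-0.035,0.0011,0],
  [0,0,0.25,0.0003,-0.035,0.0011,0],
])

```text
clock: 8.15
position: [0.4802, -0.0048, 0.0417]
ee_rot: [-0.693, 0.721, 0.001, -0.0]
ft_force: [0.7, -0.8, -1.2]
grip_width: 0.17
```

Run:
```python
from h import *
o=manip.get_obs();print(o['clock'],o['position'],R.from_quat(o['ee_rot']).as_matrix().round(4)[:2,1],o['ft_force'],o['torque'])
for n in('top','side'): snap(n,n+'5')
t=cv2.imread('pics/top5.png')[140:215,230:280]; s=cv2.imread('pics/side5.png')[150:220,215:285]
f=lambda a,k: cv2.resize(a,None,fx=k,fy=k,interpolation=cv2.INTER_CUBIC)
a=f(t,7);b=f(s,6); out=np.zeros((525,770,3),np.uint8); out[:525,:350]=a; out[:420,350:]=b
cv2.imwrite('pics/m5.png',out)
```

```text
8.15 [ 0.48017706 -0.00477574  0.04169934] [-0.9992  0.0402] [ 0.73797715 -0.76740859 -1.22921857] [ 0.0139741   0.03298541 -0.01512441]
```

View pics/m5.png

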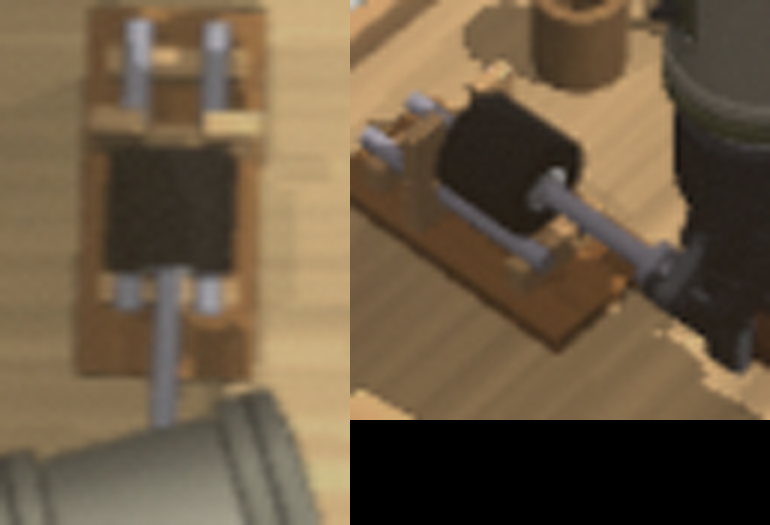

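The side view shows the tip about 2 cm inside the hub, and the drum hasn't moved. The shaft is on the axis and forces are near zero, so I continue.

Emit:
move_arm([
  [0,0,0,0,-0.006,0,0],
  [0,0,0,0,-0.012,0,0],
  [0,0,0,0,-0.018,0,0],
  [0,0,0,0,-0.024,0,0],
  [0,0,0,0,-0.03,0,0],
  [0,0,0,0,-0.036,0,0],
  [0,0,0,0,-0.042,0,0],
  [0,0,0,0,-0.048,0,0],
  [0,0,0,0,-0.052,0,0],
  [0,0,0,0,-0.052,0,0],
])

```text
clock: 9.25
position: [0.532, -0.0069, 0.0416]
ee_rot: [-0.693, 0.721, 0.001, -0.001]
ft_force: [-0.3, -0.9, -2.1]
grip_width: 0.172
```

Run:
```python
from h import *
o=manip.get_obs();print(o['clock'],o['position'],R.from_quat(o['ee_rot']).as_matrix().round(4)[:,1],o['ft_force'],o['torque'])
p=cams.camera_params('wrist'); 
for n in('wrist','top','side'): snap(n,n+'6')
t=cv2.imread('pics/top6.png')[140:215,230:280]; s=cv2.imread('pics/side6.png')[150:220,215:285]; w=cv2.imread('pics/wrist6.png')[:300,100:400]
f=lambda a,k: cv2.resize(a,None,fx=k,fy=k,interpolation=cv2.INTER_CUBIC)
out=np.zeros((600,800,3),np.uint8); out[:300,:300]=w; out[300:600,:300]=f(s,300/70)[:300,:300]; out[:600,300:700]=f(t,8)
cv2.imwrite('pics/m6.png',out)
```

```text
9.25 [ 0.53196318 -0.00686441  0.04157175] [-0.9992  0.0402  0.0016] [-0.34269295 -0.8708116  -2.12229791] [ 0.02161328  0.0905239  -0.04512004]
```

View pics/m6.png

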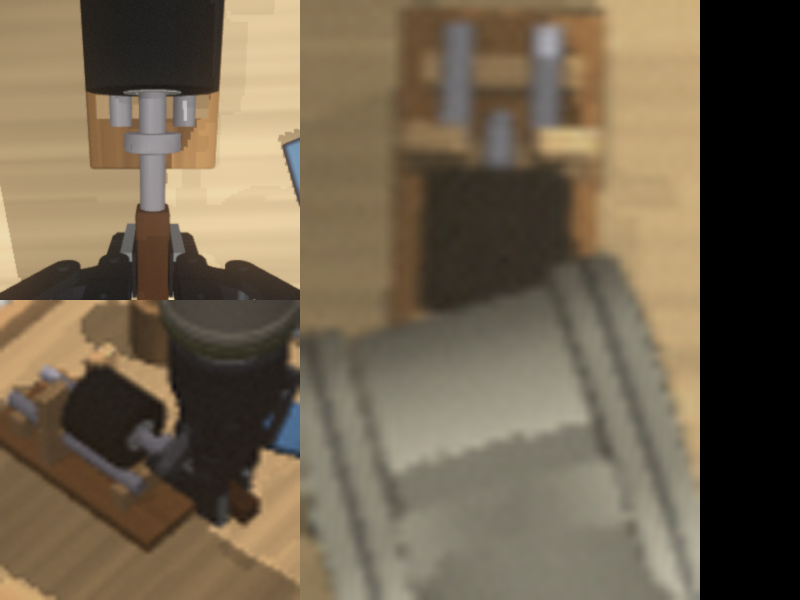

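The wrist view shows the collar about 17 mm short of the drum, and in the top view the tip protrudes through the stop's slot. I advance with a slight lowering, because force z is -2.

Emit:
move_arm([
  [0,0,0,0,-0.003,0.0005,0],
  [0,0,0,0,-0.006,0.0005,0],
  [0,0,0,0,-0.009,0.0005,0],
  [0,0,0,0,-0.011,0.0005,0],
  [0,0,0,0,-0.013,0.0005,0],
  [0,0,0,0,-0.013,0.0005,0],
])

```text
clock: 10.0
position: [0.5448, -0.0074, 0.0411]
ee_rot: [-0.693, 0.721, 0.001, -0.001]
ft_force: [0.4, -0.1, -0.5]
grip_width: 0.171
```

Emit:
move_arm([
  [0,0,0,0,-0.001,0,0],
  [0,0,0,0,-0.002,0,0],
  [0,0,0,0,-0.003,0,0],
  [0,0,0,0,-0.004,0,0],
  [0,0,0,0,-0.004,0,0],
])

```text
clock: 10.5
position: [0.5486, -0.0076, 0.0411]
ee_rot: [-0.693, 0.721, 0.001, -0.001]
ft_force: [-0.2, -0.4, -0.6]
grip_width: 0.173
```

Emit:
move_arm([
  [0,0,0,0,-0.0008,0,0],
  [0,0,0,0,-0.0016,0,0],
  [0,0,0,0,-0.0024,0,0],
  [0,0,0,0,-0.003,0,0],
])

```text
clock: 10.9
position: [0.5515, -0.0077, 0.0411]
ee_rot: [-0.693, 0.721, 0.001, -0.001]
ft_force: [-1.2, 0.9, 0.3]
grip_width: 0.172
```

Emit:
move_arm([
  [0,0,0,0,-0.0005,0,0],
  [0,0,0,0,-0.001,0,0],
])

```text
clock: 11.1
position: [0.5525, -0.0078, 0.0411]
ee_rot: [-0.693, 0.721, 0.001, -0.001]
ft_force: [-1.3, -0.0, 0.5]
grip_width: 0.172
```

Emit:
move_arm([
  [0,0,0,0,-0.0005,0,0],
  [0,0,0,0,-0.001,0,0],
])

```text
clock: 11.3
position: [0.5535, -0.0078, 0.0411]
ee_rot: [-0.693, 0.721, 0.001, -0.001]
ft_force: [0.4, -0.1, -0.2]
grip_width: 0.172
```

Run:
```python
from h import *
snap('wrist','w7'); snap('top','t7')
w=cv2.imread('pics/w7.png')[:300,100:400]; t=cv2.imread('pics/t7.png')[140:190,230:280]
cv2.imwrite('pics/m7.png',np.hstack([cv2.resize(w,(400,400)),cv2.resize(t,(400,400),interpolation=cv2.INTER_CUBIC)]))
```

```text
(no output)
```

View pics/m7.png

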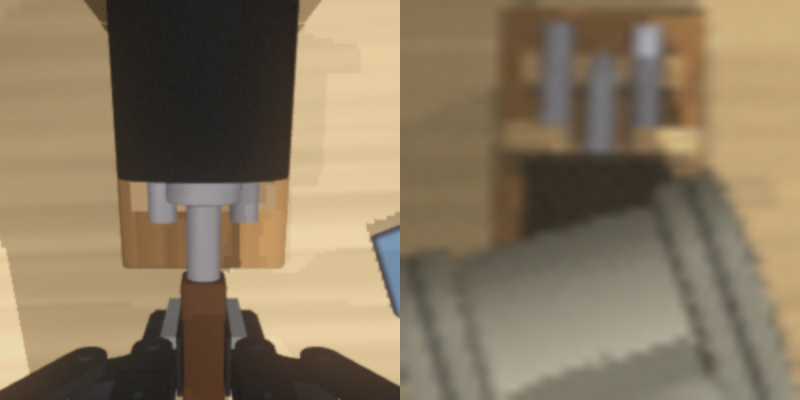

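The wrist view shows the collar against the drum's near face, and the top view shows the drum close to the stop plate. I now feel forward in small steps.

Emit:
move_arm([
  [0,0,0,0,-0.0005,0,0],
  [0,0,0,0,-0.001,0,0],
])

```text
clock: 11.6
position: [0.5545, -0.0079, 0.0411]
ee_rot: [-0.693, 0.721, 0.001, -0.001]
ft_force: [-1.5, 0.6, -0.7]
grip_width: 0.173
```

Emit:
move_arm([
  [0,0,0,0,-0.0005,0,0],
  [0,0,0,0,-0.001,0,0],
])

```text
clock: 11.8
position: [0.555, -0.0079, 0.0409]
ee_rot: [-0.693, 0.721, 0.001, -0.001]
ft_force: [-5.2, -0.1, 2.0]
grip_width: 0.173
```

Emit:
move_arm([
  [0,0,0,0,-0.0005,0,0],
  [0,0,0,0,-0.001,0,0],
])

```text
clock: 12.0
position: [0.555, -0.0079, 0.0407]
ee_rot: [-0.693, 0.721, 0.002, -0.002]
ft_force: [-10.0, 0.3, 6.1]
grip_width: 0.169
```

Contact with the stop: 10 N at about 5 N/mm. I ease back slightly and hold around 8 N.

Emit:
move_arm([
  [0,0,0,0,0.0003,-0.0002,0],
  [0,0,0,0,0.0003,-0.0002,0],
  [0,0,0,0,0.0003,-0.0002,0],
  [0,0,0,0,0.0003,-0.0002,0],
  [0,0,0,0,0.0003,-0.0002,0],
])

```text
clock: 12.5
position: [0.555, -0.0079, 0.0409]
ee_rot: [-0.693, 0.721, 0.001, -0.002]
ft_force: [-6.9, -0.5, 1.4]
grip_width: 0.168
```

Run:
```python
from h import *
o=manip.get_obs();print(o['clock'],o['position'],o['ft_force'],o['torque'])
```

```text
12.5 [ 0.55502945 -0.00785724  0.04089904] [-6.86419114 -0.47957907  1.38614605] [ 0.02904493  1.30040869 -0.0155111 ]
```

Bring it to a clean 8 N and hold it a little longer.

Emit:
move_arm([
  [0,0,0,0,-0.0002,-0.0001,0],
  [0,0,0,0,-0.0002,-0.0001,0],
  [0,0,0,0,-0.0002,-0.0001,0],
  [0,0,0,0,-0.0002,-0.0001,0],
  [0,0,0,0,-0.0002,-0.0001,0],
  [0,0,0,0,-0.0002,-0.0001,0],
  [0,0,0,0,-0.0002,-0.0001,0],
  [0,0,0,0,-0.0002,-0.0001,0],
])

```text
clock: 13.3
position: [0.555, -0.0078, 0.0409]
ee_rot: [-0.693, 0.721, 0.001, -0.002]
ft_force: [-7.1, 0.8, 2.5]
grip_width: 0.175
```

Emit:
move_arm([
  [0,0,0,0,-0.0001,0,0],
  [0,0,0,0,-0.0001,0,0],
  [0,0,0,0,-0.0001,0,0],
  [0,0,0,0,-0.0001,0,0],
])

```text
clock: 13.7
position: [0.555, -0.0079, 0.0409]
ee_rot: [-0.693, 0.721, 0.002, -0.002]
ft_force: [-7.6, 0.8, 2.8]
grip_width: 0.169
```

About 7.6 N held. Now I release the pressure, tilt the tip up, lift and draw back a little.

Emit:
move_arm([
  [0,0,0,0,0.0008,0,0],
  [0,0,0,0,0.0016,0,0],
  [1.5,0,0,0,0.0016,-0.001,0],
  [3,0,0,0,0.002,-0.003,0],
  [4.5,0,0,0,0.003,-0.005,0],
  [6,0,0,0,0.004,-0.008,0],
  [7,0,0,0,0.0045,-0.01,0],
  [7,0,0,0,0.0045,-0.012,0],
  [7,0,0,0,0.0045,-0.012,0],
], grip_force=110)

```text
clock: 14.6
position: [0.5524, -0.0078, 0.0539]
ee_rot: [-0.691, 0.72, -0.044, 0.042]
ft_force: [-0.7, 1.5, -1.7]
grip_width: 0.167
```

Run:
```python
from h import *
o=manip.get_obs();print(o['clock'],o['position'],o['ft_force'],o['torque'],R.from_quat(o['ee_rot']).as_matrix().round(3)[:,1:])
r=R.from_quat(o['ee_rot']);print(r.inv().apply([0,0,1]).round(3),r.inv().apply([-1,0,0]).round(3))
```

```text
14.6 [ 0.55235166 -0.00783747  0.05385513] [-0.7279214   1.46699444 -1.70216882] [ 0.02105338  0.27877167 -0.00471245] [[-0.992  0.121]
 [ 0.04  -0.005]
 [-0.121 -0.993]]
[ 0.    -0.121 -0.993] [ 0.04   0.992 -0.121]
```

Emit:
move_arm([
  [0,0,0,0,0.002,-0.005,0],
  [0,0,0,0,0.004,-0.01,0],
  [0,0,0,0,0.004,-0.018,0],
  [0,0,0,0,0.003,-0.03,0],
  [0,0,0,0,0.001,-0.045,0],
  [0,0,0,0,-0.001,-0.06,0],
  [0,0,0,0,-0.003,-0.075,0],
  [0,0,0,0,-0.005,-0.09,0],
  [0,0,0,0,-0.005,-0.095,0],
  [0,0,0,0,-0.005,-0.095,0],
])

```text
clock: 15.6
position: [0.546, -0.0075, 0.1493]
ee_rot: [-0.691, 0.72, -0.044, 0.042]
ft_force: [-1.0, 0.5, -2.0]
grip_width: 0.165
```

Run:
```python
from h import *
import pickle
o=manip.get_obs();print(o['clock'],o['position'],o['ft_force'],o['torque'])
d={}
for n in('wrist','top','side'): d[n]=cams.camera_params(n); snap(n,n+'8')
pickle.dump((d,o),open('s8.pkl','wb'))
q=proj(d['side'],(.62,-.01,.16)).astype(int);print(q)
s=cv2.imread('pics/side8.png')[q[1]-50:q[1]+50,q[0]-50:q[0]+50]; w=cv2.imread('pics/wrist8.png')[:300,100:400]
t=cv2.imread('pics/top8.png')[150:225,308:370]
f=lambda a,k: cv2.resize(a,None,fx=k,fy=k,interpolation=cv2.INTER_CUBIC)
out=np.zeros((600,800,3),np.uint8); out[:500,:500]=f(s,5); out[:300,500:]=w; out[300:600,500:748]=f(t,4)
cv2.imwrite('pics/m8.png',out)
```

```text
15.6 [ 0.54595182 -0.00753461  0.14925841] [-0.96669354  0.46571519 -2.01456072] [-0.04609503  0.32803598 -0.02919382]
[243 155]
```

View pics/m8.png

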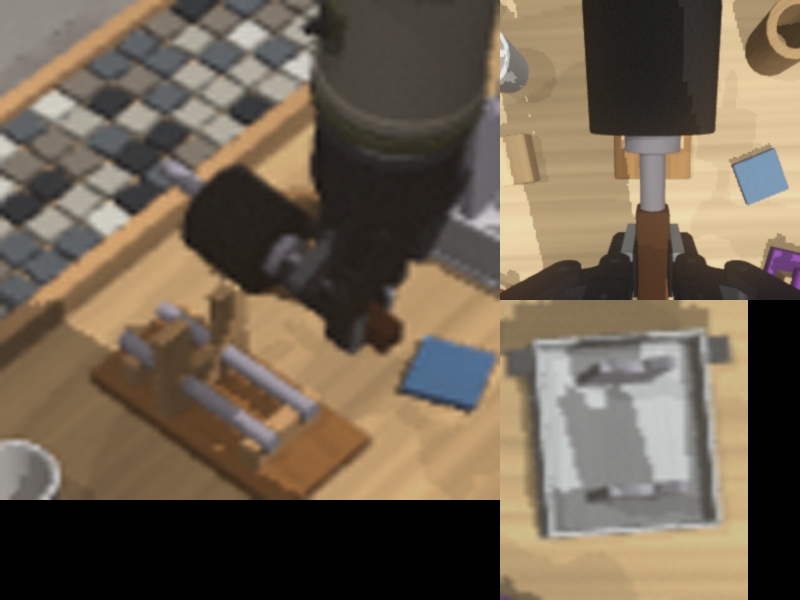

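The side and wrist views show the drum carried clear on the axle, seated against the collar, with the fingers well away from it. The spreader is at the top-view crop, lower right. Now droop and spreader pose.

Run:
```python
from h import *
import pickle
d,o=pickle.load(open('s8.pkl','rb'))
r=R.from_quat(o['ee_rot']); H=o['position']-r.apply([0,0,.0175])+0; ax=-r.apply([0,1,0])
print('H',H.round(4),'axis pitch',np.degrees(np.arcsin(ax[2])).round(2))
X=lambda dr: R.from_rotvec(np.radians(dr)*np.array([0,1,0])).apply(ax)
for dr in(-2,0,2,4,6):
    print(dr,'tip side',proj(d['side'],H+X(dr)*.152).round(1),'col',proj(d['side'],H+X(dr)*.06).round(1))
print('observed tip side',(152+.5)/5-.5+193,(165+.5)/5-.5+105,' near collar',(285)/5+193,250/5+105)
w=cv2.imread('pics/wrist8.png')
for dr in(0,3,6): print('wrist collar back',proj(d['wrist'],H+X(dr)*.052).round(1),proj(d['wrist'],H+X(dr)*.025).round(1))
T=lambda x,y:((x-500+.5)/4-.5+308,(y-300+.5)/4-.5+150)
p=d['top']
P=np.array([onz(p,*T(x,y),.045) for x,y in((535,342),(705,333),(718,520),(545,533))]);print(P.round(4),P.mean(0),np.degrees(np.arctan2(*(P[0]+P[1]-P[2]-P[3])[[1,0]])))
for n,x,y in(('far L',577,383),('far R',672,362),('near L',588,497),('near R',660,487)): print(n,onz(p,*T(x,y),.11).round(4))
# current drum/axle tip side check of bias: top tip
```

```text
H [ 0.5438 -0.0074  0.1666] axis pitch 6.98
-2 tip side [224.2 135.1] col [247.7 154. ]
0 tip side [224.1 136.3] col [247.7 154.5]
2 tip side [224.1 137.6] col [247.6 155. ]
4 tip side [224.1 138.9] col [247.6 155.5]
6 tip side [224.1 140.3] col [247.6 156. ]
observed tip side 223.0 137.6  near collar 250.0 155.0
wrist collar back [254.  150.7] [253.9 207.4]
wrist collar back [253.9 150.2] [253.9 206.6]
wrist collar back [253.9 149.9] [253.9 205.9]
[[ 0.6653 -0.1996  0.045 ]
 [ 0.672  -0.3284  0.045 ]
 [ 0.5304 -0.3357  0.045 ]
 [ 0.5208 -0.2055  0.045 ]] [ 0.59711911 -0.2673092   0.045     ] 2.6334803004842735
far L [ 0.6265 -0.2187  0.11  ]
far R [ 0.6415 -0.287   0.11  ]
near L [ 0.5447 -0.2255  0.11  ]
near R [ 0.5518 -0.277   0.11  ]
```

Run:
```python
from h import *
rows([((.525,-.150,.155),tooldown(-87,7))],0)
```

```text
t 15.75 p [ 0.5451 -0.0075  0.1476] F [ 1.07  0.85 -2.68] w 0.166
[0.17, -0.28, -5.29, 0.1432, 0.0134, -0.0091, 0]
```

Emit:
move_arm([
  [0,0,-0.5,0.01,0,-0.004,0],
  [0,0,-1,0.03,0.003,-0.009,0],
  [0,0,-2,0.055,0.005,-0.009,0],
  [0,0,-3,0.08,0.008,-0.009,0],
  [0,0,-4,0.105,0.01,-0.009,0],
  [0,0,-5,0.125,0.013,-0.009,0],
  [0.2,-0.3,-5.3,0.137,0.013,-0.009,0],
  [0.2,-0.3,-5.3,0.143,0.013,-0.009,0],
  [0.2,-0.3,-5.3,0.143,0.013,-0.009,0],
  [0.2,-0.3,-5.3,0.143,0.013,-0.009,0],
])

```text
clock: 16.75
position: [0.5259, -0.1489, 0.1554]
ee_rot: [0.724, -0.687, 0.044, -0.043]
ft_force: [-0.4, 0.4, -1.5]
grip_width: 0.165
```

Run:
```python
from h import *
import pickle
o=manip.get_obs();print(o['clock'],o['position'],o['ft_force'],o['torque'])
d={}
for n in('wrist','top','side'): d[n]=cams.camera_params(n); snap(n,n+'9')
pickle.dump((d,o),open('s9.pkl','wb'))
w=cv2.imread('pics/wrist9.png'); q=proj(d['side'],(.6,-.26,.08)).astype(int); print(q)
s=cv2.imread('pics/side9.png')[q[1]-40:q[1]+35,q[0]-35:q[0]+37]
out=np.zeros((600,800,3),np.uint8); out[:384,:512]=w; out[:300,512:800]=cv2.resize(s,(288,300),interpolation=cv2.INTER_CUBIC)
t=cv2.imread('pics/top9.png')[150:225,308:370]; out[300:600,540:788]=cv2.resize(t,None,fx=4,fy=4,interpolation=cv2.INTER_CUBIC)
cv2.imwrite('pics/m9.png',out)
```

```text
16.75 [ 0.52589723 -0.14885441  0.15539419] [-0.38145138  0.38070736 -1.45822343] [0.02185003 0.37343635 0.02369218]
[300 133]
```

View pics/m9.png

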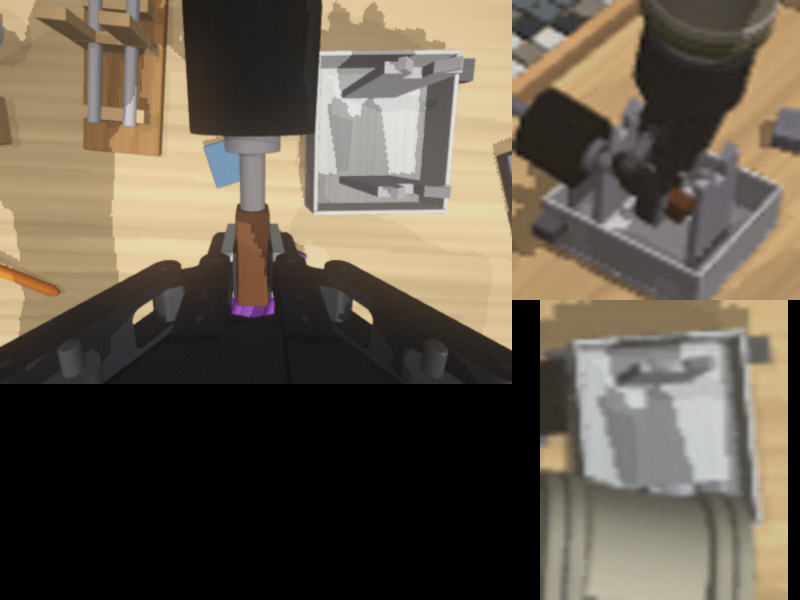

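Run:
```python
from h import *
import pickle
d,o=pickle.load(open('s9.pkl','rb')); p=d['wrist']
for n,u,v,z in(('near floor',397,191,.084),('far floor',400,68,.084),('near R top',450,192,.11),('far R top',461,70,.11),('trayTL',318,53,.045),('TR',461,51,.045),('BL',315,212,.045),('BR',446,212,.045)): print(n,onz(p,u,v,z).round(4))
im=cv2.imread('pics/wrist9.png')
for v in(62,66,70,184,188,192,196): print(v,im[v,330:470:4,1])
C=np.array([.5945,-.262,0]);
for yaw in(3.3,):
    r=R.from_euler('z',yaw,degrees=True)
    for x in(-.045,.045):
        for y in(.028,.019,.0075,-.0075,-.019,-.028): print(x,y,[proj(p,C+r.apply([x,y,0])+[0,0,z]).round(0) for z in(.084,.11)])
```

```text
near floor [ 0.5494 -0.2651  0.084 ]
far floor [ 0.644  -0.2552  0.084 ]
near R top [ 0.5536 -0.2891  0.11  ]
far R top [ 0.6368 -0.2836  0.11  ]
trayTL [ 0.6649 -0.2     0.045 ]
TR [ 0.6734 -0.3274  0.045 ]
BL [ 0.5204 -0.2096  0.045 ]
BR [ 0.5269 -0.3365  0.045 ]
62 [142 142 141 136  79  79  76  77  77  77  78  77  76  76 193 151 144 149
 151 169 175 142 137 136 138 127 123 150 149 149 149 149 151 161 115]
66 [144 145 123  80  79  81  81  80  80  79  80  80  76  75 198 199 185 149
 154 174 177 154 150 131  77  76 133 151 151 153 153 153 154 165 114]
70 [214 215 158 159 158 157 158 158 159 159 152  79  75  78 199 199 198 169
 130 129 177 200 200 109  74  76 146 155 153 147 136 148 170 157 116]
184 [165 167 168 130  88  85  86  83  83  86  90  93  94  93  94  95  95 136
 179 181 175 102  91  94  96  94  92  94  96 194 200 204 205 205 205]
188 [165 166 167 171 169 166 125  87  84  86  84  85 163 186 148 137 136 149
 177 198 197  93  84  85 155 156 155 154 154 153 169 204 204 203 203]
192 [165 166 168 170 167 169 167 164 160 110  86  83 179 197 197 150 155 174
 179 197 196 101  85  86 
[... 167 characters left out ...]
158 186 202 202 203 201]
-0.045 0.028 [array([362., 191.]), array([377., 196.])]
-0.045 0.019 [array([373., 191.]), array([389., 196.])]
-0.045 0.0075 [array([387., 191.]), array([405., 196.])]
-0.045 -0.0075 [array([406., 191.]), array([426., 196.])]
-0.045 -0.019 [array([420., 191.]), array([442., 196.])]
-0.045 -0.028 [array([431., 191.]), array([454., 196.])]
0.045 0.028 [array([368.,  75.]), array([384.,  64.])]
0.045 0.019 [array([380.,  75.]), array([398.,  64.])]
0.045 0.0075 [array([395.,  75.]), array([415.,  64.])]
0.045 -0.0075 [array([414.,  75.]), array([437.,  64.])]
0.045 -0.019 [array([429.,  74.]), array([454.,  64.])]
0.045 -0.028 [array([441.,  74.]), array([467.,  64.])]
```

Slot walls in both plates and the tray corners agree: the spreader centre is about (0.596, -0.268) with yaw about 3.5°. Planning the hover and descent.

```bash
cat >> h.py <<'E'
def lay(zs,g=0,C=(.596,-.268),yaw=3.5,back=.086,side=0.):
    out=[]
    for z,pt in zs:
        a=np.radians(yaw); H=np.array([C[0]-back*np.cos(a)-side*np.sin(a),C[1]-back*np.sin(a)+side*np.cos(a),z])
        r=R.from_rotvec(np.radians(pt)*np.array([np.sin(a),-np.cos(a),0]))*tooldown(-90+yaw); out.append((H+r.apply([0,0,.0175]),r))
    rows(out,g)
E
python3 - <<'E'
from h import *
lay([(.172,7),(.115,7)])
E
```

```text
t 16.9 p [ 0.526  -0.1488  0.1556] F [-0.97  0.5  -1.62] w 0.165
[-0.08, -0.4, -0.38, 0.1234, 0.0204, -0.0008, 0]
[-0.08, -0.4, -0.38, 0.1231, 0.0274, 0.0558, 0]
```

Emit:
move_arm([
  [0,0,0,0.015,0.002,-0.001,0],
  [0,0,0,0.035,0.006,-0.001,0],
  [0,-0.2,-0.2,0.06,0.01,-0.001,0],
  [0,-0.4,-0.4,0.085,0.014,-0.001,0],
  [0,-0.4,-0.4,0.105,0.018,-0.001,0],
  [0,-0.4,-0.4,0.118,0.0204,-0.001,0],
  [0,-0.4,-0.4,0.1234,0.0204,-0.001,0],
  [0,-0.4,-0.4,0.1234,0.0204,-0.001,0],
  [0,-0.4,-0.4,0.1234,0.0204,-0.001,0],
])

```text
clock: 17.8
position: [0.5124, -0.2728, 0.1549]
ee_rot: [0.727, -0.684, 0.042, -0.045]
ft_force: [0.1, 0.1, -1.5]
grip_width: 0.165
```

Run:
```python
from h import *
import pickle
d={}
o=manip.get_obs();print(R.from_quat(o['ee_rot']).as_matrix().round(3)[:,1],o['ft_force'],o['torque'])
for n in('wrist','top','side'): d[n]=cams.camera_params(n); snap(n,n+'10')
pickle.dump((d,o),open('s10.pkl','wb'))
lay([(.172,7),(.115,7)])
# tip and far plate slot in top image: shaft centre columns beyond the drum
p=d['top']; im=cv2.imread('pics/top10.png').astype(int)
for X in((.64,-.2653,.18),(.65,-.2647,.18),(.6611,-.264,.185)): print('expect',proj(p,X).round(1))
u,v=proj(p,(.64,-.2653,.18)).astype(int)
for r in range(v-8,v+8): print(r,im[r,u-14:u+15].sum(1)//3)
```

```text
[-0.99  -0.061 -0.123] [ 0.07537416  0.06550962 -1.50239094] [ 0.00838335  0.31799294 -0.0204728 ]
t 17.95 p [ 0.5123 -0.273   0.155 ] F [-0.48  0.18 -1.81] w 0.162
[-0.09, 0.0, 0.02, 0.0001, 0.0001, 0.0004, 0]
[-0.09, 0.0, 0.02, 0.0001, 0.0071, 0.057, 0]
expect [348.9 162.3]
expect [348.6 158.7]
expect [348.8 154.3]
154 [113 115 115 113 114 113 113 111 113 112 109 112 111 111 105 110 108 110
 117 119 121 122 121 121 121 126 160 174 178]
155 [113 112 111 113 113 113 112 112 113 112 111 113 111 104 104 112 113 112
 113 118 120 122 122 122 122 128 159 178 178]
156 [112 111 111 111 111 113 112 110 112 109 112 111 110  99 100 112 114 113
 113 118 123 126 127 130 128 131 160 177 179]
157 [112 111 111 112 112 113 115 116 114 114 116 117 115 101 100 113 115 108
 123 137 141 150 162 165 167 149 162 174 177]
158 [108 110 106 113 116 116 119 130 129 125 135 137 128 107 101 115 120 137
 174 179 176 171 160 145 154 142 153 167 169]
159 [133 134 139 139 124 114 109 104  97  88  88  90  88  86  98 115 118 118
 126 128 125 108  94 101 165 146 108 108 112]
160 [ 84  86  87  87  82  81  80  80  78  9
[... 486 characters left out ...]
147 179 172 154 141 110  98 112 118 129
 175 166 132  97  76  82 132 142 114  95  92]
165 [127 114 107 110 110 116 125 128 128 128 106  98  99  88  91 111 117 125
 173 168 139 104  77  80 122 142 119  98 104]
166 [119 109  98 102 104 107 111 119 122 112  89  86  91  85  90 110 117 125
 172 167 141 106  78  76 113 169 172 161 160]
167 [115 104  89  84  85  93 105 112 119 114  87  73  71  74  87 109 118 124
 173 167 140 107  79  74  92 160 178 170 170]
168 [ 74  74  68  68  68  73  73  79  91  86  74  71  74  78  90 107 116 125
 173 167 140 114  86  74  86 159 175 171 174]
169 [ 64  67  65  63  68  67  65  64  66  69  83  98 118 120 102 104 113 119
 159 154 123  95  72  62  68 107 134 157 173]
```

The shaft column in the top view (349) matches the expected 348.9, and the plates match the estimate too. Descending.

Emit:
move_arm([
  [0,0,0,0,0.001,0.01,0],
  [0,0,0,0,0.003,0.025,0],
  [0,0,0,0,0.005,0.04,0],
  [0,0,0,0,0.0063,0.05,0],
  [0,0,0,0,0.0071,0.057,0],
  [0,0,0,0,0.0071,0.057,0],
])

```text
clock: 18.55
position: [0.5113, -0.2737, 0.096]
ee_rot: [0.727, -0.684, 0.041, -0.045]
ft_force: [0.2, -0.5, -1.2]
grip_width: 0.166
```

Run:
```python
from h import *
print(manip.get_obs()['torque'])
lay([(.105,7),(.101,5),(.097,3.5),(.094,2)])
```

```text
[-0.02891567  0.31282262  0.07996808]
t 18.55 p [ 0.5113 -0.2737  0.096 ] F [ 0.21 -0.52 -1.17] w 0.166
[0.01, 0.06, -0.06, -0.0006, 0.0, 0.0085, 0]
[-1.99, 0.06, -0.06, -0.0006, 0.0011, 0.0124, 0]
[-3.49, 0.06, -0.06, -0.0005, 0.002, 0.0164, 0]
[-4.99, 0.07, -0.06, -0.0005, 0.0029, 0.0193, 0]
```

Emit:
move_arm([
  [0,0,0,0,0,0.004,0],
  [0,0,0,0,0,0.0085,0],
  [-1,0,0,0,0.0005,0.0105,0],
  [-2,0,0,0,0.0011,0.0124,0],
  [-3.5,0,0,0,0.002,0.0164,0],
  [-5,0,0,0,0.0029,0.0193,0],
  [-5,0,0,0,0.0029,0.0193,0],
])

```text
clock: 19.25
position: [0.5119, -0.2735, 0.0774]
ee_rot: [0.728, -0.685, 0.012, -0.013]
ft_force: [1.3, 0.7, -2.2]
grip_width: 0.164
```

Run:
```python
from h import *
print(manip.get_obs()['torque'])
lay([(.094,2),(.0905,2),(.09,1)])
```

```text
[0.0592913  0.14876554 0.01892333]
t 19.25 p [ 0.5119 -0.2735  0.0774] F [ 1.33  0.68 -2.24] w 0.164
[0.01, 0.04, 0.01, -0.0003, 0.0012, 0.0008, 0]
[0.01, 0.04, 0.01, -0.0003, 0.0013, 0.0043, 0]
[-0.99, 0.04, 0.01, -0.0003, 0.0016, 0.0048, 0]
```

Emit:
move_arm([
  [0,0,0,0,0.0005,0.001,0],
  [0,0,0,0,0.001,0.002,0],
  [0,0,0,0,0.001,0.002,0],
])

```text
clock: 19.55
position: [0.5102, -0.2744, 0.0758]
ee_rot: [0.728, -0.686, 0.013, -0.013]
ft_force: [0.1, 0.1, -1.3]
grip_width: 0.166
```

Run:
```python
from h import *
o=manip.get_obs();print(o['torque'],o['ft_force'],o['position'])
```

```text
[ 0.04593133  0.234559   -0.03260737] [ 0.13888133  0.06179238 -1.263999  ] [ 0.51018886 -0.27435017  0.07584665]
```

Emit:
move_arm([
  [0,0,0,0,0,0.0005,0],
  [0,0,0,0,0,0.001,0],
  [0,0,0,0,0,0.001,0],
])

```text
clock: 19.85
position: [0.5105, -0.2743, 0.0749]
ee_rot: [0.728, -0.686, 0.013, -0.013]
ft_force: [0.4, -0.1, -1.5]
grip_width: 0.164
```

Run:
```python
from h import *
o=manip.get_obs();print(o['torque'],o['ft_force'],o['position'])
```

```text
[0.04120825 0.19342957 0.0277262 ] [ 0.43666158 -0.0992225  -1.48719039] [ 0.51045583 -0.27425763  0.07492163]
```

Emit:
move_arm([
  [0,0,0,0,0,0.0005,0],
  [0,0,0,0,0,0.001,0],
  [0,0,0,0,0,0.001,0],
])

```text
clock: 20.15
position: [0.5106, -0.2742, 0.0739]
ee_rot: [0.728, -0.685, 0.012, -0.013]
ft_force: [-0.4, 0.1, -1.9]
grip_width: 0.17
```

Emit:
move_arm([
  [0,0,0,0,0,0.0005,0],
  [0,0,0,0,0,0.001,0],
  [0,0,0,0,0,0.001,0],
])

```text
clock: 20.45
position: [0.5106, -0.2742, 0.0729]
ee_rot: [0.728, -0.685, 0.012, -0.013]
ft_force: [0.7, 1.0, -2.6]
grip_width: 0.168
```

Run:
```python
from h import *
o=manip.get_obs();print(o['torque'],o['ft_force'],o['position'])
```

```text
[-0.01974606  0.18458241 -0.0396955 ] [ 0.71734624  0.9984056  -2.57412557] [ 0.51057396 -0.27419084  0.07287086]
```

Emit:
move_arm([
  [0,0,0,0,0,0.0005,0],
  [0,0,0,0,0,0.001,0],
  [0,0,0,0,0,0.001,0],
])

```text
clock: 20.75
position: [0.5106, -0.2742, 0.0719]
ee_rot: [0.728, -0.685, 0.012, -0.013]
ft_force: [0.5, -1.1, -1.8]
grip_width: 0.163
```

Emit:
move_arm([
  [0,0,0,0,0,0.0005,0],
  [0,0,0,0,0,0.001,0],
  [0,0,0,0,0,0.001,0],
])

```text
clock: 21.05
position: [0.5107, -0.2742, 0.0711]
ee_rot: [0.728, -0.685, 0.013, -0.013]
ft_force: [-1.0, 0.7, 0.0]
grip_width: 0.161
```

Run:
```python
from h import *
o=manip.get_obs();print(o['torque'],o['ft_force'],o['position'])
import pickle
d={}
for n in('side','top','wrist'): d[n]=cams.camera_params(n); snap(n,n+'11')
pickle.dump((d,o),open('s11.pkl','wb'))
# shaft angle seen in side: fit of the far shaft stub beyond far plate
p=d['side']; r=R.from_quat(o['ee_rot']); H=o['position']-r.apply([0,0,.0177]); ax=-r.apply([0,1,0])
im=cv2.imread('pics/side11.png').astype(int)
for dr in(0,1,2,3):
    a=R.from_rotvec(np.radians(dr)*np.array([0,1,0])).apply(ax); print(dr,np.degrees(np.arcsin(a[2])).round(2),[proj(p,H+a*s).round(1) for s in(.11,.138,.152)],[ (H+a*s)[2].round(4) for s in(.04,.13)])
u,v=proj(p,H+ax*.15).astype(int); print(u,v)
for q in range(v-8,v+9): print(q,im[q,u-12:u+13].sum(1)//3)
```

```text
[ 0.10169189  0.27364771 -0.01127177] [-0.97105517  0.65773372  0.0107374 ] [ 0.51073314 -0.27423941  0.07107674]
0 2.09 [array([296.8, 126.7]), array([289.5, 123. ]), array([286. , 121.2])] [np.float64(0.0902), np.float64(0.0935)]
1 1.09 [array([296.8, 127.2]), array([289.5, 123.6]), array([285.9, 121.8])] [np.float64(0.0895), np.float64(0.0912)]
2 0.09 [array([296.7, 127.6]), array([289.4, 124.1]), array([285.8, 122.4])] [np.float64(0.0888), np.float64(0.089)]
3 -0.9 [array([296.7, 128.1]), array([289.4, 124.7]), array([285.8, 123. ])] [np.float64(0.0881), np.float64(0.0867)]
286 121
113 [104 130 154 166 169 169 165 162 161 163 164 164 160 158 155 154 152 153
 150 148 147 145 147 149 148]
114 [132 157 168 168 166 164 161 161 162 165 162 158 154 154 152 153 151 149
 147 148 146 148 149 150 150]
115 [165 167 169 167 162 161 161 162 164 161 154 150 150 153 154 150 148 148
 148 148 149 150 151 150 150]
116 [169 168 165 163 161 161 163 165 159 153 148 149 152 153 151 148 149 149
 149 150 151 152 151 150 150]
117 [168 166 162 162 163 163 161 156 149 147 152 153 152 151 150 149 148 149
 1
[... 611 characters left out ...]
 152 139  91  83  88  94 101
 103 102  87  77  90  45  38]
124 [146 148 151 152 153 152 152 152 151 153 153 154 149 126  99  85  78  87
  94 102 102  95  54  37  37]
125 [148 153 153 152 153 152 152 152 152 153 154 154 153 146 121  89  69  69
  79  87  90  76  38  35  36]
126 [153 153 152 153 153 153 152 154 154 153 155 154 150 131 112 100  73  66
  74  77  73  47  35  36  36]
127 [152 152 153 153 153 153 154 154 153 154 154 149 130 105 105  83  63  70
  82  61  51  36  35  34  37]
128 [153 154 153 153 154 154 154 154 154 155 155 146 105  77  78  65  63  69
  64  57  41  35  37  37  37]
129 [153 154 154 153 154 154 153 154 143 109 110 104  80  71  66  61  60  63
  62  55  36  35  36  35  35]
```

Fz rose to 0, so the near slot is carrying the load. Now I ease the tip down into the far slot.

Emit:
move_arm([
  [-0.5,0,0,0,0.0002,-0.0003,0],
  [-1,0,0,0,0.0003,-0.0006,0],
  [-1,0,0,0,0.0003,-0.0006,0],
])

```text
clock: 21.5
position: [0.5106, -0.2742, 0.0717]
ee_rot: [0.728, -0.685, 0.006, -0.007]
ft_force: [-1.7, 0.6, 2.1]
grip_width: 0.162
```

Run:
```python
from h import *
o=manip.get_obs();print(o['torque'],o['ft_force'],o['position'])
```

```text
[-0.02076516  0.161349   -0.00295014] [-1.67407884  0.64229798  2.12035952] [ 0.51062251 -0.27424071  0.07168001]
```

Emit:
move_arm([
  [-0.4,0,0,0,0.0001,-0.0002,0],
  [-0.8,0,0,0,0.0002,-0.0004,0],
  [-0.8,0,0,0,0.0002,-0.0004,0],
])

```text
clock: 21.8
position: [0.5104, -0.2742, 0.0721]
ee_rot: [0.728, -0.686, 0.002, -0.002]
ft_force: [-1.0, -0.1, 2.5]
grip_width: 0.16
```

Run:
```python
from h import *
o=manip.get_obs();print(o['torque'],o['ft_force'],o['position'])
```

```text
[0.06469163 0.10871994 0.11140667] [-0.99411754 -0.06880941  2.45061352] [ 0.51041063 -0.27424543  0.07211331]
```

Run:
```python
from h import *
o=manip.get_obs()
p=cams.camera_params('side'); im=snap('side','side12').astype(int); b=cv2.imread('pics/side11.png')[:,:,::-1].astype(int)
r=R.from_quat(o['ee_rot']); H=o['position']-r.apply([0,0,.0177]); ax=-r.apply([0,1,0])
for dr in(0,1,2): 
    a=R.from_rotvec(np.radians(dr)*np.array([0,1,0])).apply(ax); print(dr,np.degrees(np.arcsin(a[2])).round(2),[ (H+a*s)[2].round(4) for s in(.04,.13)],proj(p,H+a*.152).round(1))
for q in range(118,128): print(q,im[q,282:300].sum(1)//3,'|',b[q,282:296].sum(1)//3)
```

```text
0 0.28 [np.float64(0.09), np.float64(0.0905)] [285.8 122. ]
1 -0.72 [np.float64(0.0893), np.float64(0.0882)] [285.8 122.6]
2 -1.71 [np.float64(0.0886), np.float64(0.0859)] [285.7 123.3]
118 [147 150 154 153 151 151 149 149 150 150 152 143 106  95 109 147 152 153] | [146 150 153 154 151 149 149 149 149 151 151 143 107  96]
119 [151 153 152 152 150 150 150 150 151 152 149 128  91  90 107 140 146 155] | [151 154 152 151 150 150 150 151 151 152 149 128  91  89]
120 [153 153 151 152 151 150 151 151 152 151 143 105  88  91 106 120 132  94] | [153 152 152 151 146 133 140 151 152 152 143 104  88  91]
121 [153 152 151 150 144 125 125 127 138 148 124  88  86  81 102 100  79  44] | [151 151 151 146 125  97 104 116 127 136 124  89  86  81]
122 [151 151 151 148 124  93 100 105 113 115 104  74  71  75  95  65  43  38] | [151 152 152 151 134  79  89 101 107 115 108  76  73  76]
123 [151 151 152 152 135  78  89  96 102 103 105  86  68  70  76  39  37  36] | [152 151 153 152 139  91  83  88  94 101 103 102  87  77]
124 [152 152 152 153 143 100  87  87  81  93  99 100 100  81  46  35  36  37] | [151 153 153 154 149 126  99  85  78  87  94 102 102  95]
125 [153 154 153 154 153 137 100  89  69  71  84  94  96  73  36  37  36  37] | [152 153 154 154 153 146 121  89  69  69  79  87  90  76]
126 [154 153 153 154 150 129 109 100  74  63  71  82  80  48  37  37  37  37] | [154 153 155 154 150 131 112 100  73  66  74  77  73  47]
127 [154 154 153 150 129 106 104  82  62  68  80  60  57  36  35  36  35  37] | [153 154 154 149 130 105 105  83  63  70  82  61  51  36]
```

Emit:
move_arm([
  [-0.3,0,0,0,0.0001,-0.0002,0],
  [-0.7,0,0,0,0.0002,-0.0004,0],
  [-0.7,0,0,0,0.0002,-0.0004,0],
])

```text
clock: 22.15
position: [0.5102, -0.2743, 0.0725]
ee_rot: [0.728, -0.686, -0.002, 0.003]
ft_force: [-0.6, 0.1, 3.1]
grip_width: 0.163
```

Run:
```python
from h import *
o=manip.get_obs();print(o['torque'],o['ft_force'],o['position'])
im=snap('side','side13').astype(int)
for q in range(120,126): print(q,im[q,282:300].sum(1)//3)
```

```text
[ 0.05378685 -0.24211196  0.0566001 ] [-0.5508262   0.10028145  3.06791286] [ 0.51021219 -0.27427201  0.07246041]
120 [153 152 151 151 149 149 152 151 153 152 144 105  89  90 105 119 132  95]
121 [152 151 152 151 148 137 136 140 153 148 124  89  86  82 103  98  79  47]
122 [152 151 152 147 125  97 104 112 118 126 120  73  71  76  94  65  42  36]
123 [152 151 152 145 114  79  90  99 105 109 104  73  60  69  76  39  37  36]
124 [152 153 153 151 140 100  87  87  83  97 101 100  99  73  51  36  37  36]
125 [153 154 153 155 152 138  99  89  71  70  86  98  97  73  37  35  36  37]
```

The moment reversed, so the far slot is now carrying too. Both ends are laid; opening.

Emit:
move_arm([
  [0,0,0,0,0,0,0.02],
  [0,0,0,0,0,0,0.03],
  [0,0,0,0,0,0,0.045],
  [0,0,0,0,0,0,0.06],
  [0,0,0,0,0,0,0.06],
  [0,0,0,0,0,0,0.06],
], grip_force=20)

```text
clock: 22.8
position: [0.5099, -0.2742, 0.0723]
ee_rot: [0.728, -0.686, -0.002, 0.003]
ft_force: [-0.5, 0.9, 1.1]
grip_width: 0.705
```

Emit:
move_arm([
  [0,0,0,0,0,-0.01,0.06],
  [0,0,0,0,0,-0.025,0.06],
  [0,0,0,0,0,-0.05,0.06],
  [0,0,0,0,0,-0.08,0.06],
  [0,0,0,0,0,-0.11,0.06],
  [0,0,0,0,0.01,-0.13,0.06],
  [0,0,0,0,0.03,-0.14,0.06],
  [0,0,0,0,0.05,-0.14,0.06],
  [0,0,0,0,0.06,-0.14,0.06],
  [0,0,0,0,0.06,-0.14,0.06],
])

```text
clock: 23.8
position: [0.4503, -0.2782, 0.2138]
ee_rot: [0.728, -0.686, -0.002, 0.003]
ft_force: [1.0, 0.1, -0.1]
grip_width: 0.703
```

Run:
```python
from h import *
import pickle
o=manip.get_obs();print(o['clock'],o['position'],o['ft_force'],o['grip_width'])
d={}
for n in('wrist','side','top'): d[n]=cams.camera_params(n); snap(n,n+'14')
w=cv2.imread('pics/wrist14.png'); q=proj(d['side'],(.58,-.268,.08)).astype(int); s=cv2.imread('pics/side14.png')[q[1]-40:q[1]+40,q[0]-45:q[0]+45]
cv2.imwrite('pics/m14.png',np.hstack([cv2.resize(w,(430,322)),cv2.resize(s,(362,322),interpolation=cv2.INTER_CUBIC)]))
b=cv2.imread('pics/wrist14.png')
# numeric: dark drum blob and brown handle in wrist view
p=d['wrist']
g=b.astype(int); dark=((g.sum(2)<110)).astype(np.uint8); dark[230:]=0
n,l,st,c=cv2.connectedComponentsWithStats(dark)
for i in range(1,n):
    if st[i,4]>400: print('dark',st[i],c[i].round(1),[onz(p,u,v,.105).round(4) for u,v in((st[i,0],c[i][1]),(st[i,0]+st[i,2],c[i][1]),(c[i][0],st[i,1]),(c[i][0],st[i,1]+st[i,3]))])
C=np.array([.596,-.268,.09]); r=R.from_euler('z',3.5,degrees=True)
for nme,x in(('tip',.067),('drumfar',.025),('collar',-.025),('hfront',-.06),('hend',-.11)): print(nme,[proj(d[k],C+r.apply([x,0,0])).round(1) for k in('wrist','top')])
```

```text
23.8 [ 0.45033557 -0.27824609  0.21375732] [ 1.00596406  0.14409811 -0.05379923] 0.7029243200058211
dark [ 219    0   64   57 2570] [254.5  22.2] [array([ 0.5882, -0.2426,  0.105 ]), array([ 0.5912, -0.2942,  0.105 ]), array([ 0.6054, -0.2702,  0.105 ]), array([ 0.5642, -0.2727,  0.105 ])]
tip [array([250.7, -76.7]), array([340.9, 158.7])]
drumfar [array([250.9, -14.6]), array([342., 173.])]
collar [array([251.2,  51.7]), array([343.3, 190.1])]
hfront [array([251.3,  93.9]), array([344.2, 202.2])]
hend [array([251.5, 148.9]), array([345.6, 219.4])]
```

No more views, so the last check is numeric: tip, handle and drum in the side and top pictures against the ideal pose.

Run:
```python
from h import *
C=np.array([.596,-.268,.09]); r=R.from_euler('z',3.5,degrees=True); pt=lambda x,z=0:C+r.apply([x,0,0])+[0,0,z]
ps,ptp=cams.camera_params('side'),cams.camera_params('top'); pw=cams.camera_params('wrist')
def blobs(f,m,roi,mn):
    im=cv2.imread(f'pics/{f}.png').astype(int); a=m(im).astype(np.uint8); k=np.zeros_like(a); y0,y1,x0,x1=roi; k[y0:y1,x0:x1]=a[y0:y1,x0:x1]
    n,l,st,c=cv2.connectedComponentsWithStats(k)
    for i in range(1,n):
        if st[i,4]>mn: print(f,st[i],c[i].round(1))
brown=lambda i:(i[:,:,2]-i[:,:,0]>25)&(i.sum(2)<270)
dark=lambda i:i.sum(2)<120
blobs('wrist14',brown,(70,200,200,300),150); print('handle exp wrist',[proj(pw,pt(x,.008)).round(1) for x in(-.06,-.085,-.11)])
blobs('side14',brown,(110,190,270,350),12); print('handle exp side',proj(ps,pt(-.085)).round(1))
blobs('side14',dark,(90,160,260,330),60); print('drum exp side',proj(ps,pt(0)).round(1))
blobs('top14',dark,(155,210,320,365),60); print('drum exp top',proj(ptp,pt(0,.02)).round(1))
print('tip exp side',proj(ps,pt(.067)).round(1)); im=cv2.imread('pics/side14.png').astype(int)
for q in range(120,126): print(q,im[q,282:300].sum(1)//3)
# bystanders: change between first and last top pictures outside robot/axle/drum areas
a=cv2.imread('pics/top0.png').astype(int);b=cv2.imread('pics/top14.png').astype(int);d=(abs(a-b).sum(2)>90).astype(np.uint8)
for n,x,y in(('jar',290,197),('cup',320,240),('core',460,237),('offcut',323,288),('tile',455,305),('brush',625,330),('spatula',145,320),('orange',315,365),('purple',470,388)):
    u,v=int(x*.64),int(y*.64); print(n,d[v-9:v+10,u-9:u+10].mean().round(2),end=' ')
o=manip.get_obs(); print(o['clock'])
```

```text
wrist14 [243  95  17  55 887] [251.3 121.4]
handle exp wrist [array([252.5,  95. ]), array([252.5, 124.1]), array([252.6, 151.7])]
side14 [320 136  15  12  91] [327.3 141.3]
side14 [273 153   6   5  15] [275.3 155.2]
handle exp side [325.9 141.6]
side14 [293 121  22  21 220] [301.9 130.9]
drum exp side [302.8 130.6]
drum exp top [344.2 181. ]
tip exp side [285.4 122.2]
120 [153 152 150 151 149 150 150 151 152 152 146 129 122 122 112  90 123  93]
121 [152 151 151 149 149 146 143 145 152 148 129 115 119 103  72  68  73  46]
122 [151 150 151 146 130 110 106 128 159 143 120  78  80  69  58  49  43  39]
123 [150 151 152 145 113  81  90 101 113 113 105  77  61  62  52  40  38  39]
124 [151 152 152 152 139 101  88  88  83  96 101 100  99  73  42  39  37  38]
125 [152 153 153 153 152 139 100  89  72  72  86  97  98  73  39  40  38  38]
jar 0.0 cup 0.01 core 0.15 offcut 0.51 tile 0.94 brush 0.63 spatula 0.0 orange 0.0 purple 0.0 23.95
```

Run:
```python
from h import *
for f in('top0','top14'):
    g=cv2.imread(f'pics/{f}.png').astype(int); m=(g[:,:,0]-g[:,:,2]>15); m[:175]=0;m[215:]=0;m[:,:275]=0;m[:,305:]=0; ys,xs=np.nonzero(m); print(f,'tile',xs.mean().round(1),ys.mean().round(1),len(xs))
print(manip.hand_in())
```

```text
top0 tile 290.3 194.4 204
top14 tile 290.2 194.4 216
the job is handed in; nothing more can be done
None
```

The roller is back in the spreader and the job is handed in at about 24 s of the 72 s allowed.

- **Threading:** I gripped the steel axle by its handle and threaded it through the drum. I then pushed until the drum met the end stop and held it at about 7–8 N. The highest force I read was about 10 N along the push, or 12 N with its vertical part.
- **Carry and placing:** I lifted the drum on the axle alone with the tip up, laid the axle in both slots with the handle on the robot's side, and let go. The arm backed away clear.

**Last checks:**
- **Pose:** handle, drum and tip in the final pictures are within 1–3 pixels of the ideal position.
- **Slots:** while lowering, the force and moment readings showed the near slot and then the far slot taking the load.
- **Bystanders:** the tile's position is unchanged, and the jar and cup areas look unchanged. A plain before/after difference also flagged the offcut, the brush and, slightly, the core. I put that down to the arm's shadow but did not measure those three separately.
- **Not confirmed:** the top-view check found no drum blob, so that view confirmed nothing. I could not view the final picture because the 12-picture limit was reached, so the final state was checked only by numbers.

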